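Pin the signal lamp's arm in its fork

ROBOT

A 6-joint arm with a two-finger parallel gripper is mounted at the origin on the work surface. World frame = base frame: x ahead of the robot, y to its left, z up, the work surface at z = 0. Lengths are in mm, angles in rad, forces in N, time in s.
With the tool pointing down it reaches from about 375 to 750 mm from the base axis. Payload 9 kg.
Tool frame: the origin (TCP) lies midway between the tips of the shut fingers; the grasp point (between the pads) lies 19 mm behind it; z points along the fingers, y is the direction in which the jaws open and shut (so a half turn about z gives the same grasp; the last joint's range is limited). The gripper opens to 85 mm and grips with 20 to 120 N. Pads are 22 mm wide; open, the fingers measure 114 mm over their backs; the gripper's body (76 mm by 85 mm) begins 54 mm behind the grasp point. The pads swing forward as they close: fully open they stand 13 mm farther back than shut.
Start: joints at [0.962, 0.104, 0.097, 1.564, 0, 1.353], TCP at [228.564, 554.793, 231.331] pointing down, gripper open.
Joint ranges: [-2.99, 2.99], [-0.84, 1.86], [-1.1, 1.16], [-1.84, 2.11], [-1.51, 1.56], [-3.14, 3.14]. Speed limits (rad/s): [2.22, 2.22, 2.57, 3.14, 3.14, 3.14].

INTERFACE

Orientations are given as a unit quaternion [w, x, y, z].
In Python, from rig import telemetry, cams, manip gives the robot as it stands.
- The arm moves only by the tool step_arm, never from a script. Its argument "steps" is a list of rows, each a list of 7 numbers: the turn, a rotation vector about the tool's x, y, z in degrees, then the shift along the tool's x, y, z in mm, then the gripper command: -1 is fully open, 1 is shut, values between are in proportion. In form: [[ax, ay, az, x, y, z, jaw], ...]. A call has 1 to 20 rows; each row shifts and turns the commanded pose from where the row before left it, along the tool's axes as they then stand; what a row does not reach is not made up. A row lasts 1/12 s, in which the tool goes at most 41.7 mm and 7.16 degrees, less where a joint would pass 70% of its speed; a pose out of reach is approached as far as the arm can. A call with a gripper value outside its range is refused whole. The fingers move at their own pace and stop on an object; the grip force is fixed at half the most. Time passes only in rows, so rows that do not move let the fingers close. It gives the time, the measured TCP pose, the force and the opening at its end, in the units of the state.
- telemetry.get_obs(): the state, without advancing time (a new reading comes with each control period).
- cams.snapshot(name): name is "scene" or "top" or "wrist"; returns the picture (420x560x3 uint8, red, green, blue); there is no depth.
- cams.camera_info(name): a dict with "vfov" (degrees; the focal length in pixels is half the picture's height over the tangent of half this angle, whatever the lens; pixels are square), "cx", "cy" (the principal point, pixels), "R" (3x3) and "t" (3): a world point X has camera coordinates R X + t. Camera axes: x right, y down, z forward; pixel columns grow to the right and rows downward; lengths in mm; the calibration is good to about 2 mm. A picture is of the moment at which its call begins: read the wrist's pose just before it. camera_info takes no time and is no camera call; for the wrist camera it gives the pose at the moment of the call.
- manip.hand_in(): hands the job in, once; it reports no verdict.
The state is a dict: "time": time; "q": joint angles; "joint_vel": joint speeds; "tau": joint torques, N m; "eef_pos": TCP position; "tool_rot": TCP orientation; "contact_force": force on the tool from outside, world axes, zero at the start; "moment": the same for the moment, N m; "finger_gap": finger opening in mm.
Only numpy, scipy, OpenCV 4.12 (cv2) and the standard library are available. Lean on these libraries where they do the work, as an engineer would, in place of code of your own. Each camera call takes 0.05 s, during which the arm holds its last target. There are 200 camera calls.

TASK

The signal lamp's swing arm lies home in its fork with the holes lined up. Take the long retaining pin from the oak rack and drop it down through the fork and the arm's eye until its flange lies flat on top of the fork, then let go of it. Leave the two short pins in the rack.

Things in the scene. Friction and masses are not known exactly. Their poses are not given: they have to be found in the camera images.
- long_pin_knob (a point): long retaining pin, 140 g, hung upright in one of 3 places (75 mm apart in a row) of an oak rack 78 mm high. Wooden knob 30 mm in diameter, 48 high; below it a steel flange 46 x 5 mm resting on the rack; below that a 12 mm shaft 60 mm long with tapered tip. Lifts straight out of a 17 mm hole. Point: knob centre, 29 mm above the flange's underside, 89 above the tip; z up along the pin.
- short_pin_a_knob (a point): a short pin, left in the rack: as the long pin but its round wooden knob is only 22 mm high and its steel shaft only 30 mm long, too short to reach the lower lug. The point is the centre of the knob, 16 mm above the underside of its flange; z points up along the pin.
- short_pin_b_knob (a point): a short pin, left in the rack: as the long pin but its round wooden knob is only 22 mm high and its steel shaft only 30 mm long, too short to reach the lower lug. The point is the centre of the knob, 16 mm above the underside of its flange; z points up along the pin.
- fork_hole (a point): fork: dark steel bracket, two level lugs 64 mm square, 8 thick, one over the other, the lamp arm's eye between; upright holes 28 mm (lugs) and 32 mm (eye), in line within 3.5 mm. Point: hole centre on the upper lug's top, 86 mm above the shelf; lower lug's underside 36 mm below, free beneath. z up; the arm runs 220 mm along +y to the lamp (205 mm high); nothing stands above the fork.
There are look-alikes about, which are no part of the job. What is shaped like the part that bears long_pin_knob but green is not meant.

How it is judged:
By the outcome, as a careful person would: the job done as asked, in the order asked, and still so for the second after the job is handed in, with the robot touching nothing.
It also fails if it takes over 35 s, if anything falls off the work surface, if the arm or the gripper's body presses on something with over 40 N, if the wrist force passes 120 N, or if a joint passes its speed limit or range.

## Working session

There is one attempt and no reset: what is moved stays moved. The work goes in short steps, Python scripts to look and compute and a tool call to move; the robot and the scene stay as the last step left them, time stands still between calls to the robot, and variables do not carry over. Pictures are saved under pics/ and viewed, about 8 in all and at most 12, crops included, and the job is handed in when it is done.

Besides the shell and the picture viewer there is one more tool, called after "Request:" in YAML: its name, and indented under it one key for each argument. step_arm: Moves the arm, as the interface text tells. Its arguments: {"type":"object","properties":{"steps":{"type":"array","items":{"type":"array","items":{"type":"number"}}}},"required":["steps"]}

```bash
mkdir -p pics; cat > h.py <<'E'
import numpy as np, cv2
from rig import telemetry, cams, manip
def snap(n,f):
    ci=cams.camera_info(n); im=cams.snapshot(n); cv2.imwrite(f'pics/{f}.png',im[:,:,::-1]); return im,ci
def ray(ci,u,v):
    f=210/np.tan(np.radians(ci['vfov'])/2); R=np.array(ci['R']);t=np.array(ci['t'])
    d=R.T@np.array([(u-ci['cx'])/f,(v-ci['cy'])/f,1]); return -R.T@t,d
def onz(ci,u,v,z):
    c,d=ray(ci,u,v); return c+d*(z-c[2])/d[2]
def proj(ci,X):
    f=210/np.tan(np.radians(ci['vfov'])/2); p=np.array(ci['R'])@X+np.array(ci['t']); return f*p[0]/p[2]+ci['cx'],f*p[1]/p[2]+ci['cy']
E
python3 - <<'E'
from h import *
o=telemetry.get_obs(); print(o)
for n in('scene','top'):
    im,ci=snap(n,n); print(n,ci)
E
```

```text
{'time': 0.0, 'q': array([ 9.62289207e-01,  1.04702746e-01,  9.64330286e-02,  1.56390304e+00,
       -2.59490074e-06,  1.35306926e+00]), 'joint_vel': array([-3.61687257e-05, -5.34473292e-04,  1.68819894e-04, -1.57168271e-03,
       -5.59851662e-04,  1.40140568e-04]), 'tau': array([-1.58953462e-03, -5.56948006e+01,  5.03640711e+01,  1.79864047e-02,
       -2.91867473e-04, -8.07334466e-08]), 'eef_pos': array([228.34874842, 554.47156552, 230.50036901]), 'tool_rot': array([-2.75106630e-04,  1.94149109e-01,  9.80971788e-01, -6.30838819e-04]), 'contact_force': array([-0.96735758,  0.41776782, -0.28402209]), 'moment': array([ 0.05624027,  0.00478723, -0.00604709]), 'finger_gap': 85.33766421569818}
scene {'vfov': 54.98575578254948, 'cx': 282.02971203384413, 'cy': 211.73209163876052, 'R': array([[-0.0589625 ,  0.99820323,  0.01066451],
       [ 0.79694061,  0.0535024 , -0.6016836 ],
       [-0.6011731 , -0.02697778, -0.79866333]]), 't': array([ 139.27249522, -353.66313989, 1304.45814607])}
top {'vfov': 56.32230753385905, 'cx': 276.1469743721864, 'cy': 204.51669388978027, 'R': array([[-0.06348748, -0.99797797, -0.00305204],
       [-0.97490652,  0.06267303, -0.21361031],
       [ 0.21336966, -0.01058612, -0.97691418]]), 't': array([-92.05143868, 555.40229049, 668.37113146])}
```

View pics/scene.png

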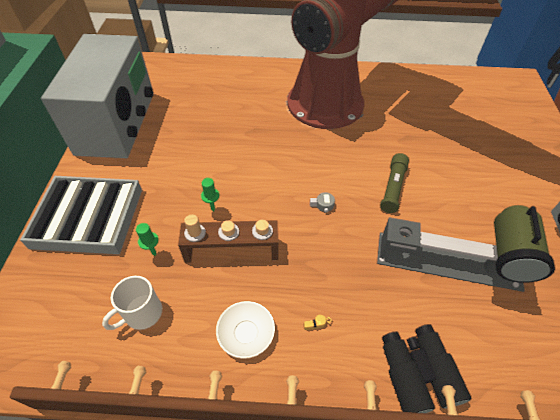

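View pics/top.png

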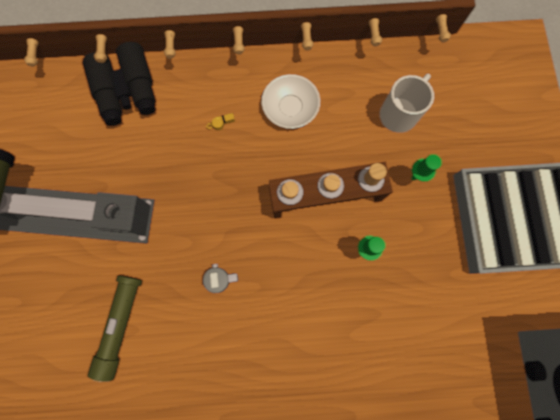

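The long pin (tall knob) is at scene (193,228) and top (377,172). The fork hole is at scene (405,232) and top (112,211). Next I'll take zoomed crops of both.

```bash
python3 - <<'E'
from h import *
s=cv2.imread('pics/scene.png');t=cv2.imread('pics/top.png')
c=lambda im,u,v:cv2.resize(im[v-25:v+25,u-33:u+33],(396,300),interpolation=cv2.INTER_CUBIC)
cv2.imwrite('pics/crops.png',np.vstack([np.hstack([c(s,193,230),c(t,377,177)]),np.hstack([c(s,405,235),c(t,115,212)])]))
E
```

```text
(no output)
```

View pics/crops.png

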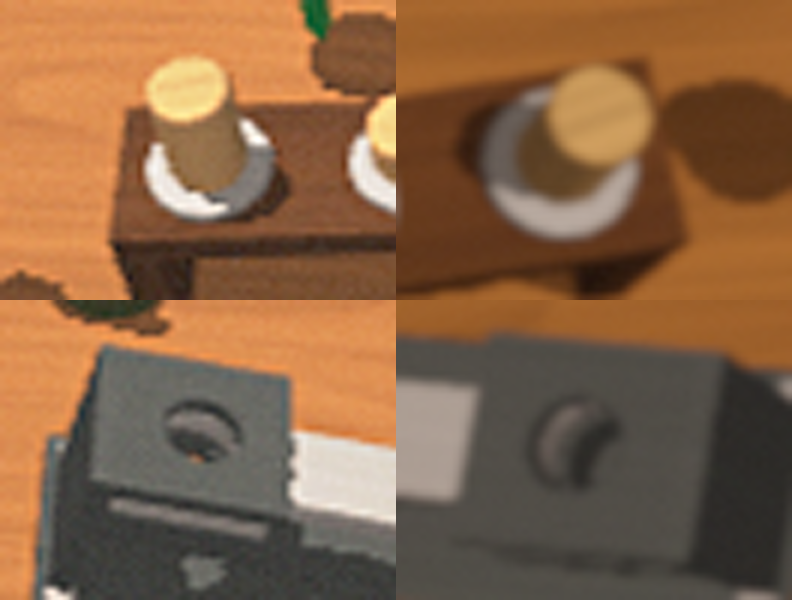

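Scaled back from the crops, in pixels:
- Knob top: scene (191.2,220), top (378,170.8).
- Flange: scene (195,232.8), top (371.3,179.5).
- Fork hole: scene (405.8,231.7), top (111.7,210.8).

```bash
python3 - <<'E'
from h import *
from scipy.spatial.transform import Rotation as Ro
a=cams.camera_info('scene');b=cams.camera_info('top')
def tri(p,q):
    c1,d1=ray(a,*p);c2,d2=ray(b,*q);d1/=np.linalg.norm(d1);d2/=np.linalg.norm(d2)
    s=np.linalg.lstsq(np.c_[d1,-d2],c2-c1,rcond=None)[0]
    A=c1+s[0]*d1;B=c2+s[1]*d2;return ((A+B)/2).round(1),np.linalg.norm(A-B).round(1)
for n,p,q in[('knobtop',(191.2,220),(378,170.8)),('flange',(195,232.8),(371.3,179.5)),('mid knob',(228,227),(332,183.5)),('far',(263,227),(290.5,189)),('fork',(405.8,231.7),(111.7,210.8))]: print(n,tri(p,q))
print('flange@83',onz(a,195,232.8,83),onz(b,371.3,179.5,83))
print('top@131',onz(a,191.2,220,131),onz(b,378,170.8,131))
for u,v in[(269,190),(385,166)]: print('rack',onz(b,u,v,78))
o=telemetry.get_obs();q=o['tool_rot'];R=Ro.from_quat(np.r_[q[1:],q[0]]).as_matrix();print(R.round(3))
ci=cams.camera_info('wrist');print(ci, -np.array(ci['R']).T@ci['t'])
E
```

```text
knobtop (array([ 581.4, -302.6,  126.7]), np.float64(3.5))
flange (array([ 580.4, -302.9,   76.2]), np.float64(3.5))
mid knob (array([ 572.6, -227.5,   94.7]), np.float64(2.7))
far (array([ 567.3, -151.7,   94.3]), np.float64(5.1))
fork (array([550.9, 168.8,  82.4]), np.float64(1.5))
flange@83 [ 585.12013706 -299.10891383   83.        ] [ 578.74685264 -302.8432462    83.        ]
top@131 [ 584.80175315 -299.47987571  131.        ] [ 580.34497672 -303.2007871   131.        ]
rack [ 572.3210388  -115.82314749   78.        ]
rack [ 604.21679742 -332.38955712   78.        ]
[[-0.925  0.381 -0.001]
 [ 0.381  0.925 -0.001]
 [ 0.    -0.001 -1.   ]]
{'vfov': 69.425404681208, 'cx': 280.0602854095791, 'cy': 207.50626673058645, 'R': array([[ 0.38031808,  0.92485518, -0.00103052],
       [ 0.89267886, -0.36679476,  0.26188939],
       [ 0.24183177, -0.10052119, -0.96509735]]), 't': array([-599.97665971,  -33.39443864,  378.46143304])} [166.46848421 580.68600886 373.37948511]
```

Request:
step_arm:
  steps:
    - [0, 0, 0, -27, -27, 0, -1]
    - [0, 0, 0, -27, -27, 0, -1]
    - [0, 0, 0, -27, -27, 0, -1]
    - [0, 0, 0, -27, -27, 0, -1]
    - [0, 0, 0, -27, -27, 0, -1]
    - [0, 0, 0, -27, -27, 0, -1]
    - [0, 0, 0, -27, -27, 0, -1]
    - [0, 0, 0, -27, -27, 0, -1]
    - [0, 0, 0, -27, -27, 0, -1]
    - [0, 0, 0, -27, -27, 0, -1]
    - [0, 0, 0, -27, -27, 0, -1]
    - [0, 0, 0, -27, -27, 0, -1]
    - [0, 0, 0, -27, -27, 0, -1]
    - [0, 0, 0, -27, -27, 0, -1]
    - [0, 0, 0, -27, -27, 0, -1]
    - [0, 0, 0, -27, -27, 0, -1]
    - [0, 0, 0, -27, -27, 0, -1]
    - [0, 0, 0, -27, -27, 0, -1]
    - [0, 0, 0, -27, -27, 0, -1]
    - [0, 0, 0, -27, -27, 0, -1]

```text
time: 1.77
eef_pos: [522.4, -152.2, 230.8]
tool_rot: [-0.0, 0.194, 0.981, 0.0]
contact_force: [0.0, 0.1, 0.9]
finger_gap: 85.8
```

Request:
step_arm:
  steps:
    - [0, 0, 0, -27, -28, 0, -1]
    - [0, 0, 0, -27, -28, 0, -1]
    - [0, 0, 0, -27, -28, 0, -1]
    - [0, 0, 0, -27, -28, 0, -1]
    - [0, 0, 6.9, 0, 0, 0, -1]
    - [0, 0, 6.9, 0, 0, 0, -1]
    - [0, 0, 6.9, 0, 0, 0, -0.4]
    - [0, 0, 6.9, 0, 0, 0, -0.4]
    - [0, 0, 6.9, 0, 0, 0, -0.4]
    - [0, 0, 6.9, 0, 0, 0, -0.4]
    - [0, 0, 6.9, 0, 0, 0, -0.4]
    - [0, 0, 6.9, 0, 0, 0, -0.4]
    - [0, 0, 6.9, 0, 0, 0, -0.4]
    - [0, 0, 0, 0, 0, 0, -0.4]
    - [0, 0, 0, 0, 0, 0, -0.4]
    - [0, 0, 0, 0, 0, 0, -0.4]

```text
time: 3.1
eef_pos: [579.3, -294.8, 231.0]
tool_rot: [-0.0, 0.671, 0.742, 0.0]
contact_force: [0.7, -0.4, -0.2]
finger_gap: 59.5
```

```bash
python3 - <<'E'
from h import *
im,ci=snap('wrist','w1')
import pickle;pickle.dump(ci,open('w1.pkl','wb'))
print(proj(ci,np.array([582,-301,131])),proj(ci,np.array([582,-301,83])))
E
```

```text
(np.float64(283.3368485281159), np.float64(216.3409003534779)) (np.float64(282.8188204475328), np.float64(202.2927342245668))
```

View pics/w1.png

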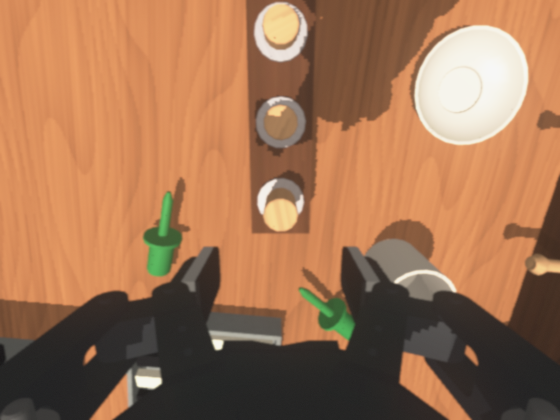

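The long pin is in the nearest rack place, with its knob top at about (281,214) and its flange at about (280,199). The fingers sit either side of it. The green decoys and the mug stand clear.

```bash
python3 - <<'E'
from h import *
import pickle
ci=pickle.load(open('w1.pkl','rb'));im=cv2.imread('pics/w1.png');h=cv2.cvtColor(im,cv2.COLOR_BGR2HSV)
print(h[214,281],h[190,280],h[225,270],h[230,230])
m=((h[...,2]>190)&(h[...,1]>80)&(h[...,0]>15)).astype(np.uint8);m[:175]=0;m[240:]=0;m[:,:255]=0;m[:,305:]=0
n,_,st,ce=cv2.connectedComponentsWithStats(m);i=1+st[1:,4].argmax();print(st[i],ce[i])
for z in(129,131):print(onz(ci,*ce[i],z))
x,y,w,hh=st[i][:4];print(onz(ci,x+w/2,y+w/2 if 0 else y+hh/2,131), 'diam',np.linalg.norm(onz(ci,x,y,131)-onz(ci,x+w,y,131)))
print('flange',onz(ci,280.5,201,83))
print(telemetry.get_obs()['eef_pos'])
E
```

```text
[ 20 103 243] [ 14 116 132] [ 20 103 244] [ 12 147 215]
[264 200  33  31 799] [280.15018773 214.62578223]
[ 579.25817343 -300.36914978  129.        ]
[ 579.19745853 -299.77990092  131.        ]
[ 579.56507507 -300.50845281  131.        ] diam 27.201745143942066
flange [ 579.58463521 -299.92019257   83.        ]
[ 579.27346187 -294.8410667   231.09114206]
```

Request:
step_arm:
  steps:
    - [0, 0, 0, -5.2, -0.2, 20, -0.4]
    - [0, 0, 0, 0, 0, 25, -0.4]
    - [0, 0, 0, 0, 0, 25, -0.4]
    - [0, 0, 0, 0, 0, 25, -0.4]
    - [0, 0, 0, 0, 0, 20, -0.4]
    - [0, 0, 0, 0, 0, 15, -0.4]
    - [0, 0, 0, 0, 0, 8, -0.4]
    - [0, 0, 0, 0, 0, 0, -0.4]
    - [0, 0, 0, 0, 0, 0, -0.4]

```text
time: 3.9
eef_pos: [579.7, -300.1, 93.7]
tool_rot: [-0.0, 0.672, 0.741, 0.0]
contact_force: [-0.7, 0.4, -0.1]
finger_gap: 60.2
```

Request:
step_arm:
  steps:
    - [0, 0, 0, 0, 0, 0, 0]
    - [0, 0, 0, 0, 0, 0, 0.4]
    - [0, 0, 0, 0, 0, 0, 1]
    - [0, 0, 0, 0, 0, 0, 1]
    - [0, 0, 0, 0, 0, 0, 1]
    - [0, 0, 0, 0, 0, 0, 1]
    - [0, 0, 0, 0, 0, 0, 1]

```text
time: 4.48
eef_pos: [580.4, -300.7, 95.0]
tool_rot: [0.001, 0.672, 0.74, 0.0]
contact_force: [-0.1, 0.5, 6.4]
finger_gap: 28.7
```

Request:
step_arm:
  steps:
    - [0, 0, 0, 0, 0, -3, 1]
    - [0, 0, 0, 0, 0, -8, 1]
    - [0, 0, 0, 0, 0, -12, 1]
    - [0, 0, 0, 0, 0, -15, 1]
    - [0, 0, 0, 0, 0, -15, 1]
    - [0, 0, 0, 0, 0, -20, 1]
    - [0, 0, 0, 0, 0, -25, 1]
    - [0, 0, 0, 0, 0, -25, 1]
    - [0, 0, 0, 0, 0, -10, 1]
    - [0, 0, 0, 0, 0, 0, 1]

```text
time: 5.32
eef_pos: [580.8, -301.0, 230.2]
tool_rot: [0.003, 0.672, 0.74, 0.0]
contact_force: [0.4, -0.1, -1.4]
finger_gap: 28.9
```

```bash
python3 - <<'E'
from h import *
o=telemetry.get_obs();print(o['eef_pos'],o['contact_force'],o['finger_gap'],o['moment'])
s,a=snap('scene','s2');t,b=snap('top','t2');
w,ci=snap('wrist','w2')
p=o['eef_pos'];
cv2.imwrite('pics/c2.png',np.hstack([cv2.resize(s[120:270,120:320],(400,300)),cv2.resize(w,(400,300))])[:,:,::-1])
E
```

```text
[ 580.78685684 -300.95636701  230.20449944] [ 0.35963    -0.13239382 -1.44320665] 28.85063327635317 [-0.03386221 -0.00221844  0.04145877]
```

View pics/c2.png

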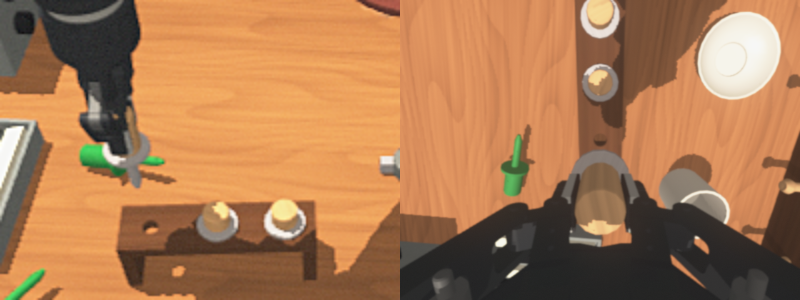

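The pin is held, with the expected weight of 1.44 N. The short pins are still in the rack. I'll move to 60 mm short of the fork so the wrist camera can see the hole.

Request:
step_arm:
  steps:
    - [0, 0, 0, 15, 0, 0, 1]
    - [0, 0, 0, 30, 1.5, 0, 1]
    - [0, 0, 0, 35, 1.5, 0, 1]
    - [0, 0, 0, 35, 1.5, 0, 1]
    - [0, 0, 0, 35, 1.5, 0, 1]
    - [0, 0, 0, 35, 1.5, 0, 1]
    - [0, 0, 0, 35, 1.5, 0, 1]
    - [0, 0, 0, 35, 1.5, 0, 1]
    - [0, 0, 0, 35, 1.5, 0, 1]
    - [0, 0, 0, 35, 1.5, 0, 1]
    - [0, 0, 0, 35, 1.5, 0, 1]
    - [0, 0, 0, 30, 1, 0, 1]
    - [0, 0, 0, 15, 0, 0, 1]
    - [0, 0, 0, 5, 0, 0, 1]
    - [0, 0, 0, 0, 0, 0, 1]
    - [0, 0, 0, 0, 0, 0, 1]

```text
time: 6.8
eef_pos: [555.8, 109.1, 225.2]
tool_rot: [-0.001, 0.672, 0.74, -0.001]
contact_force: [0.8, -0.5, -1.2]
finger_gap: 28.7
```

```bash
python3 - <<'E'
from h import *
import pickle
o=telemetry.get_obs();print(o['eef_pos'],o['tool_rot'],o['contact_force'])
w,ci=snap('wrist','w3');pickle.dump((ci,o),open('w3.pkl','wb'))
s,a=snap('scene','s3');t,b=snap('top','t3')
print(proj(ci,np.array([551,169,86])))
p=o['eef_pos']
c=[]
for im,k in((s,a),(t,b)):
    u,v=map(int,proj(k,p-[0,0,40]));print(u,v);c.append(cv2.resize(im[max(v-50,0):v+50,max(0,u-50):u+50],(300,300)))
cv2.imwrite('pics/c3.png',np.hstack([cv2.resize(np.ascontiguousarray(w[:320]),(500,300)),c[0]])[:,:,::-1])
E
```

```text
[555.82825735 109.06925866 225.16596825] [-5.08910657e-04  6.72271393e-01  7.40304354e-01 -6.15040815e-04] [ 0.77098021 -0.50372659 -1.22489897]
(np.float64(282.07806847565206), np.float64(133.24049606931737))
389 203
122 192
```

View pics/c3.png

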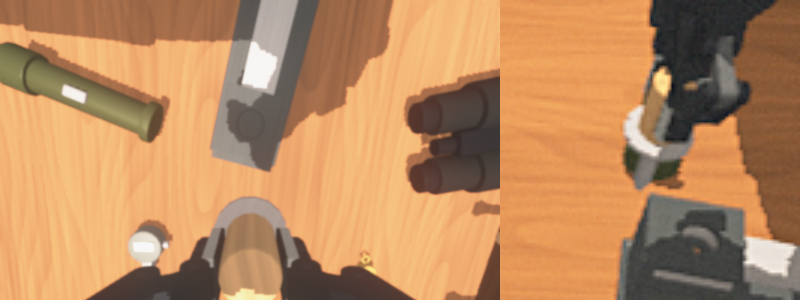

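The hole shows at about (280,130) in the wrist picture and the pin is in the gripper. I'll zoom in on the hole and the held pin to measure the offset and any tilt.

```bash
python3 - <<'E'
from h import *
import pickle
w=cv2.imread('pics/w3.png');s=cv2.imread('pics/s3.png');t=cv2.imread('pics/t3.png')
g=lambda im,v0,v1,u0,u1,k:cv2.resize(im[v0:v1,u0:u1],None,fx=k,fy=k,interpolation=cv2.INTER_CUBIC)
A=g(w,100,160,240,320,5); A=np.clip((A.astype(float)*2.2),0,255).astype(np.uint8)
B=g(s,160,220,359,439,5);C=g(w,205,325,200,360,2.5);D=g(t,162,222,82,162,5)
cv2.imwrite('pics/c4.png',np.vstack([np.hstack([A,B]),np.hstack([C,D])]))
E
```

```text
(no output)
```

View pics/c4.png

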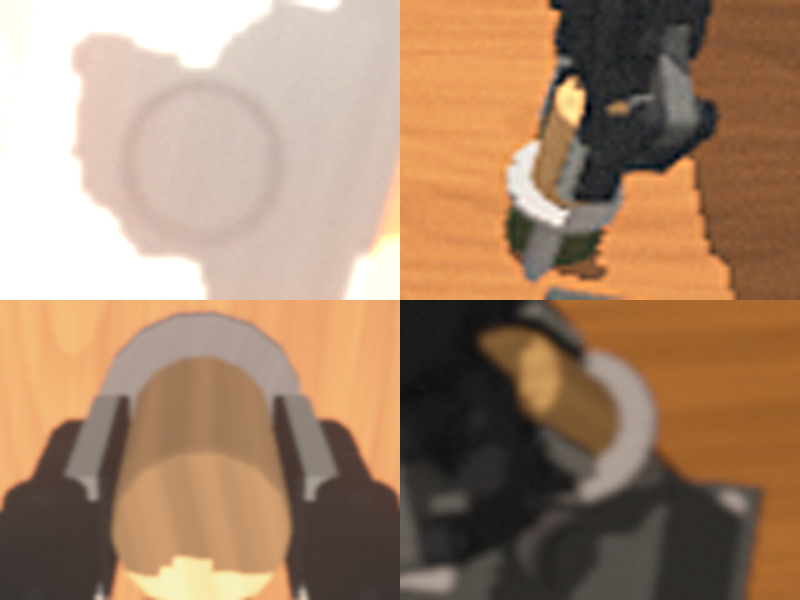

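```bash
python3 - <<'E'
from h import *
import pickle
ci,o=pickle.load(open('w3.pkl','rb'));a=cams.camera_info('scene');b=cams.camera_info('top');p=o['eef_pos']
H=onz(ci,280.4,132.6,86);print('hole',H,'diam',31.6*np.linalg.norm(onz(ci,281,132,86)-onz(ci,280,132,86)))
for off in(-14,-77,-73): print(off,'scene',proj(a,p+[0,0,off]),'top',proj(b,p+[0,0,off]),'wrist',proj(ci,p+[0,0,off]))
fx=onz(a,391.8,197.4,p[2]-14);tp=onz(a,386,214.5,p[2]-76);print('flange',fx-p,'tip',tp-p)
# wrist: flange front arc top & sides at (200,312) crop -> px
print('w flange front edge',onz(ci,280,205+12/2.5,p[2]-12)-p)
R=p+0; print('knob x centre', onz(ci,200+201/2.5,205+480/2.5,p[2]+36)-p)
from scipy.spatial.transform import Rotation as Ro
q=o['tool_rot'];M=Ro.from_quat(np.r_[q[1:],q[0]]).as_matrix();print('tool shift',M.T@(H-p))
E
```

```text
hole [549.43638231 169.41251983  86.        ] diam 28.522043112994012
-14 scene (np.float64(391.9784425512494), np.float64(195.60508132085448)) top (np.float64(115.83157201885797), np.float64(187.76319026562027)) wrist (np.float64(281.2953097266244), np.float64(250.04094489020937))
-77 scene (np.float64(385.1432775136265), np.float64(214.57683961235657)) top (np.float64(131.34027867697486), np.float64(197.6065825353485)) wrist (np.float64(281.0616849268779), np.float64(217.0037550053283))
-73 scene (np.float64(385.55307952763246), np.float64(213.43938869283997)) top (np.float64(130.44467366514849), np.float64(197.03814110148286)) wrist (np.float64(281.0727772211569), np.float64(218.57233091315476))
flange [  4.63716148  -0.8334956  -14.        ] tip [  0.43949955   1.53603911 -76.        ]
w flange front edge [ -3.02047955  23.64790324 -12.        ]
knob x centre [  4.18052244 -47.97660789  36.        ]
tool shift [ 60.68845547  -0.34124486 139.16223222]
```

The pin is upright and within about 1 mm of the TCP. The hole is at (549.4,169.4) with diameter 28.5, as it should be. I'll move over it and lower.

Request:
step_arm:
  steps:
    - [0, 0, 0, 15, 0, 0, 1]
    - [0, 0, 0, 25, 0, 0, 1]
    - [0, 0, 0, 15, -0.3, 0, 1]
    - [0, 0, 0, 5.3, 0, 0, 1]
    - [0, 0, 0, 0, 0, 15, 1]
    - [0, 0, 0, 0, 0, 20, 1]
    - [0, 0, 0, 0, 0, 13, 1]
    - [0, 0, 0, 0, 0, 3, 1]
    - [0, 0, 0, 0, 0, 0, 1]
    - [0, 0, 0, 0, 0, 0, 1]

```text
time: 7.78
eef_pos: [550.4, 169.1, 175.9]
tool_rot: [0.0, 0.673, 0.74, 0.0]
contact_force: [0.6, 0.5, -0.6]
finger_gap: 28.5
```

Request:
step_arm:
  steps:
    - [0, 0, 0, 0, 0, 6, 1]
    - [0, 0, 0, 0, 0, 8, 1]
    - [0, 0, 0, 0, 0, 8, 1]
    - [0, 0, 0, 0, 0, 4, 1]
    - [0, 0, 0, 0, 0, 0, 1]

```text
time: 8.2
eef_pos: [549.3, 169.5, 147.7]
tool_rot: [-0.001, 0.672, 0.74, -0.001]
contact_force: [-1.4, 0.3, -1.1]
finger_gap: 28.9
```

Request:
step_arm:
  steps:
    - [0, 0, 0, 0, 0, 8, 1]
    - [0, 0, 0, 0, 0, 8, 1]
    - [0, 0, 0, 0, 0, 8, 1]
    - [0, 0, 0, 0, 0, 8, 1]
    - [0, 0, 0, 0, 0, 5, 1]
    - [0, 0, 0, 0, 0, 0, 1]
    - [0, 0, 0, 0, 0, 0, 1]

```text
time: 8.78
eef_pos: [549.9, 169.5, 111.9]
tool_rot: [-0.0, 0.672, 0.74, -0.0]
contact_force: [-0.1, 0.1, -0.8]
finger_gap: 28.7
```

Still no contact. I'll lower in small steps until the force rises.

Request:
step_arm:
  steps:
    - [0, 0, 0, 0, 0, 3, 1]
    - [0, 0, 0, 0, 0, 3, 1]
    - [0, 0, 0, 0, 0, 0, 1]
    - [0, 0, 0, 0, 0, 0, 1]

```text
time: 9.12
eef_pos: [550.1, 169.5, 106.3]
tool_rot: [-0.0, 0.672, 0.74, -0.0]
contact_force: [-0.2, -0.2, -1.1]
finger_gap: 28.9
```

Request:
step_arm:
  steps:
    - [0, 0, 0, 0, 0, 2, 1]
    - [0, 0, 0, 0, 0, 0, 1]
    - [0, 0, 0, 0, 0, 0, 1]

```text
time: 9.37
eef_pos: [550.1, 169.5, 104.3]
tool_rot: [-0.0, 0.672, 0.74, 0.0]
contact_force: [0.1, -0.4, -0.6]
finger_gap: 28.8
```

Request:
step_arm:
  steps:
    - [0, 0, 0, 0, 0, 1.5, 1]
    - [0, 0, 0, 0, 0, 0, 1]
    - [0, 0, 0, 0, 0, 0, 1]

```text
time: 9.62
eef_pos: [550.3, 169.6, 103.0]
tool_rot: [0.0, 0.672, 0.74, 0.0]
contact_force: [-0.5, 0.9, 0.5]
finger_gap: 28.6
```

Request:
step_arm:
  steps:
    - [0, 0, 0, 0, 0, 1, 1]
    - [0, 0, 0, 0, 0, 0, 1]
    - [0, 0, 0, 0, 0, 0, 1]

```text
time: 9.87
eef_pos: [550.3, 169.6, 102.9]
tool_rot: [0.0, 0.672, 0.74, 0.0]
contact_force: [-3.0, 0.3, 8.1]
finger_gap: 28.8
```

Contact came at 102.9, against the 102.5 I expected for the flange on the fork. I'll open and back off.

Request:
step_arm:
  steps:
    - [0, 0, 0, 0, 0, 0, 0]
    - [0, 0, 0, 0, 0, 0, -0.4]
    - [0, 0, 0, 0, 0, 0, -0.4]
    - [0, 0, 0, 0, 0, 0, -0.4]
    - [0, 0, 0, 0, 0, 0, -0.4]
    - [0, 0, 0, 0, 0, -8, -0.4]
    - [0, 0, 0, 0, 0, -20, -0.4]
    - [0, 0, 0, 0, 0, -25, -0.4]
    - [0, 0, 0, 0, 0, -30, -0.4]
    - [0, 0, 0, 0, 0, -30, -0.4]
    - [0, 0, 0, -35, 0, -10, -0.4]
    - [0, 0, 0, -35, 0, 0, -0.4]
    - [0, 0, 0, -30, 0, 0, -0.4]
    - [0, 0, 0, 0, 0, 0, -0.4]
    - [0, 0, 0, 0, 0, 0, -0.4]

```text
time: 11.12
eef_pos: [559.9, 68.6, 225.4]
tool_rot: [0.0, 0.673, 0.739, 0.0]
contact_force: [0.2, 0.4, 0.7]
finger_gap: 59.8
```

```bash
python3 - <<'E'
from h import *
w,ci=snap('wrist','w5');s,a=snap('scene','s5');t,b=snap('top','t5')
H=np.array([549.5,169.5,86])
u,v=map(int,proj(ci,H+[0,0,20]));print(u,v)
c=lambda im,u,v,r:cv2.resize(im[max(0,v-r):v+r,u-r:u+r],(400,400),interpolation=cv2.INTER_CUBIC)
cv2.imwrite('pics/c5.png',np.hstack([c(s,405,225,40),c(w,u,max(v,60),60)])[:,:,::-1])
for z in(2.5,53):print(z,'scene',proj(a,H+[0,0,z]),'wrist',proj(ci,H+[0,0,z]))
print(405-40,225-40,u-60,max(v,60)-60)
E
```

```text
279 81
2.5 scene (np.float64(406.3898474802894), np.float64(229.72330676932395)) wrist (np.float64(279.6258228336156), np.float64(83.89561948808853))
53 scene (np.float64(412.48526550341364), np.float64(216.2868004304834)) wrist (np.float64(279.59968862718995), np.float64(74.38468676278944))
365 185 219 21
```

View pics/c5.png

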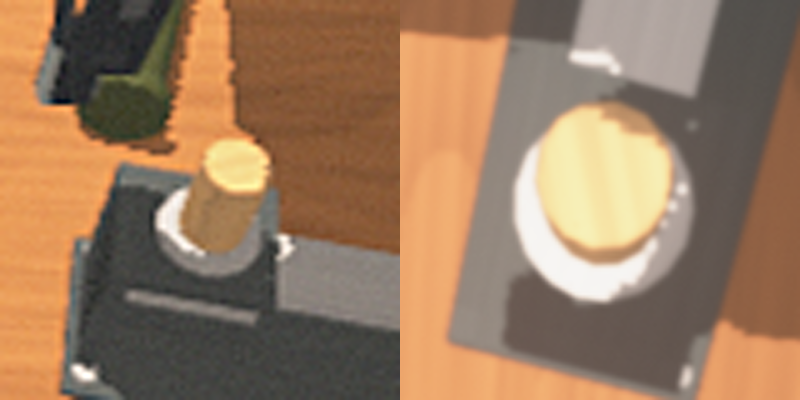

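The flange lies flat on the fork and the knob is upright. In the scene picture the flange is at (407,229) and the knob top at (412,218). A seated, vertical pin would project to (406,230) and (412,216). The gripper is clear.

```bash
python3 -c "
from rig import manip;print(manip.hand_in())"
```

```text
the job is handed in; nothing more can be done
None
```

The long retaining pin is down through the fork and the arm's eye, released, and the job is handed in. The gripper had backed off about 120 mm up and 100 mm away by 11.1 s, so it touches nothing.

- **Seating:** contact came at TCP height 102.9 mm, against about 102.5 expected for the flange resting on the fork. I pressed with only about 8 N. The pin met no resistance on the way down.
- **Final pictures:** the flange lies flat on the upper lug and the knob stands upright. Both are within 2 pixels of where a seated pin should appear in the scene view.
- **Short pins:** I never touched them, and they were in the rack when I looked after lifting the long pin. I did not look at the rack again at the end.
- **Disagreements:**
  - The first two-camera height estimates came out 4–7 mm low, so I used the stated heights and the wrist camera instead.
  - The grip closed to 28.7–28.9 mm on the 30 mm knob.
  - About 6 N of upward force showed while gripping the pin in the rack. It was gone once the pin was lifted, when the reading matched the pin's weight.

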